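# Dispense hand rub, then hold the clean-kit carton open for the nurse

## Task

The nurse is about to take a fresh tube from the clean-kit carton without touching the carton: first press the pump of the taller of the two pump bottles on the desk right down to its stop and let it come back up, so that she can rub her hands. Then take the carton's lid by the tuck tongue that sticks out of its free edge, raise it to about 40 degrees above shut, so that she can reach in while the lid still hoods the clean tubes, and finish there, still holding the tongue: the lid falls shut if it is let go. Leave the smaller bottle and its pump, the two tubes and the phone as they stand.

Things in the scene. Friction and masses are not known exactly. Their poses are not given: they have to be found in the camera images.
- kit_box: white printed carton, 281 x 250 x 152 mm, fixed on the desk. Origin: centre of its underside; x runs along the lid's hinge (281 mm side), y from the lid's free edge towards the hinge, z up. Its walls are 2 mm board; a tray with spare tubes stands inside, below the lid.
- kit_box_lid (a joint): hinge of the carton's lid, rad: 0 shut, grows as the free edge is raised (0.70 = 40 degrees), up to 2.0. The lid with its tongue weighs about 70 g and falls shut by itself when let go; its hinge has only slight friction.
- lid_hinge (a point): middle of the lid's hinge line, at the carton's top edge on its +y side, 148 mm above the desk; the hinge line runs along the carton's x axis. The free edge lies 246 mm from it, at the carton's -y side.
- lid_tongue: tuck tongue in the middle of the lid's free edge: stiff board flap 46 mm wide (along the hinge; shoulders 64 mm at the crease), 50 long, 5 thick; the crease hardly bends. Origin: middle of its root crease, 149 mm above the desk when shut. Axes as the carton's when shut, turning with the lid; it slants outward and up along (0, -0.71, 0.71) of them. Grip it from above across its width; it pivots in the fingers as the lid turns.
- tongue_grip (a point): middle of the tongue's width, 30 mm along it from the crease: (0, -21, +21) mm in the tongue's axes; 170 mm above the desk when shut. Good place to grip.
- rub_bottle: the taller pump bottle: white, 234 mm high, flat body 70 x 100 mm, about 0.6 kg, standing loose on the desk. Origin: centre of its underside; z up; the spout points to its own -x. The two bottles may stand either way round.
- rub_pump_top (a point): centre of the flat top of the taller bottle's pump head (22 x 22 mm, plus the spout), straight above the bottle's origin, 234 mm above the desk when up; moves down with the pump.
- rub_bottle_pump (a joint): pump of the taller bottle, m: 0 up, 0.014 at its stop; a spring pushes it back up; it takes about 8 N to hold at the stop.
- small_bottle: the smaller pump bottle: white, 212 mm high, body 60 x 82 mm, loose; not to be used. Origin: centre of its underside.
- small_bottle_pump (a joint): pump of the smaller bottle, m: 0 up, 0.014 at its stop. Not to be pressed.
- tube_a: sample tube with screw cap, 31 mm across, 100 mm high, standing loose on the desk; origin: centre of its underside. Bystander.
- tube_b: second sample tube like it. Bystander.
- phone: phone lying on the desk, 161 x 76 x 10 mm; origin: centre of its underside. Bystander.

How it is judged:
By the outcome, as a careful person would: the job done as asked, in the order asked, and still so for the second after the job is handed in, while the arm keeps its last pose, push and grip.
It also fails if it takes over 48 s, if anything falls off the work surface, if the arm or the gripper's body presses on something with over 40 N, if the wrist force passes 120 N, or if a joint passes its speed limit or range.

## Robot

A 6-joint arm with a two-finger parallel gripper is mounted at the origin on a cart in front of the work surface, level with it; the furniture and walls round the work are solid. World frame = base frame: x ahead of the robot, y to its left, z up, the work surface at z = 0. Lengths are in m, angles in rad, forces in N, time in s.
With the tool pointing down it reaches from about 0.375 to 0.9 m from the base axis. Payload 3.1 kg.
Tool frame: the origin (TCP) lies on the centre line of the jaws, within the pads' length; the fingertips stand 8 mm ahead of it and the grasp point (between the pads) lies 11 mm behind it (arm.tips_ahead is the distance from the TCP to the fingertips, in m); z points along the fingers, y is the line along which they close (so a half turn about z gives the same grasp; the last joint's range is limited). The gripper opens to 87 mm and grips with 3 to 60 N. Pads are 19 mm wide; open, the fingers measure 117 mm over their backs; the gripper's body (75 mm by 190 mm) begins 51 mm behind the grasp point.
Start: joints at [-1.379, 0.527, 1.433, -0, 1.181, -0.178], TCP at [0.226, -0.582, 0.231] pointing down, gripper open.
Joint ranges: [-3.08, 3.08], [-0.75, 2.2], [0.22, 2.44], [-1.43, 4.57], [0, 2.65], [-2.85, 2.85]. Speed limits (rad/s): [2.79, 2.79, 3.14, 3.14, 3.14, 3.14].

## Interface

Orientations are given as a rotation vector (axis times angle).
In Python, from station import arm gives the robot as it stands.
- The arm moves only by the shell command python3 -m crank 'ROWS' [FORCE]. ROWS is JSON, a list that holds one entry, the list of rows, each a list of 7 numbers: the shift along the world's x, y, z in mm, then the turn, a rotation vector about the world's x, y, z in degrees, then the finger opening in mm, from 0 to 87. A call has exactly 8 rows; each row shifts and turns the commanded pose from where the row before left it; what a row does not reach is not made up. A row lasts 1/10 s, in which the tool goes at most 50 mm and 8.59 degrees, less where a joint would pass 70% of its speed; a pose out of reach is approached as far as the arm can. A call is refused whole if a number of a shift passes 50 or a number of a turn 8.59, either way. A call with a gripper value outside its range is refused whole. The fingers move at their own pace and stop on an object; FORCE is the grip in N (left out, the last holds). Time passes only in rows, so rows that do not move let the fingers close, or fill a call up. It gives the time, the measured TCP pose, the force, the opening and the grip force at its end, in the units of the state.
- arm.state(): the state, without advancing time (a new reading comes with each control period).
- arm.camera(name): name is "scene" or "side" or "wrist"; returns the picture (400x640x3 uint8, red, green, blue); there is no depth.
- arm.calibration(name): a dict with "intrinsics" (3x3 intrinsics, pixels), "k1" (the pictures are not rectified: a ray, as slopes to the right and down, at radius r is drawn at 1 + k1 r^2 times it, then the intrinsics apply), "R" (3x3) and "t" (3): a world point X has camera coordinates R X + t; the wrist camera has in their place "mount" (4x4, takes a point from camera to tool coordinates, whose origin is the TCP and whose axes are the flange's). Camera axes: x right, y down, z forward; pixel columns grow to the right and rows downward; lengths in m; the calibration is good to about 2 mm. A picture is of the moment at which its call begins: read the wrist's pose just before it. calibration takes no time and is no camera call.
- arm.sign_off(): hands the job in; it is judged then, once.
The state is a dict: "t": time; "q": joint angles; "qd": joint speeds; "joint_torque": joint torques, N m; "ee_pos": TCP position; "eef_rot": TCP orientation; "wrist_force": force on the tool from outside, world axes, zero at the start; "ft_torque": the same for the moment, N m; "width": finger opening in m; "grasp_force": force on a finger pad.
Only numpy, scipy, OpenCV 4.12 (cv2) and the standard library are available. Lean on these libraries where they do the work, as an engineer would, in place of code of your own. Each camera call takes 0.05 s, during which the arm holds its last target. There are 200 camera calls.

## Working session

There is one attempt and no reset: what is moved stays moved. The work goes in short steps, Python scripts to look and compute and a shell command to move; the robot and the scene stay as the last step left them, time stands still between calls to the robot, and variables do not carry over. Pictures are saved under pics/ and viewed, at most 10 in all, crops included, and the job is handed in when it is done.

```bash
mkdir -p pics; ls; cat > h.py <<'E'
import numpy as np, cv2
from station import arm
from scipy.spatial.transform import Rotation as Rt
def cam(name):
    c=arm.calibration(name); K=np.array(c["intrinsics"]); k1=c["k1"]
    if name=="wrist":
        s=arm.state(); T=np.eye(4); T[:3,:3]=Rt.from_rotvec(s["eef_rot"]).as_matrix(); T[:3,3]=s["ee_pos"]
        M=np.linalg.inv(T@np.array(c["mount"])); R,t=M[:3,:3],M[:3,3]
    else: R,t=np.array(c["R"]),np.array(c["t"])
    return K,k1,R,t
def ray(C,u,v):
    K,k1,R,t=C
    p=cv2.undistortPoints(np.array([[[u,v]]],float),K,np.array([k1,0,0,0.]))[0,0]
    d=R.T@np.array([p[0],p[1],1]); return -R.T@t,d/np.linalg.norm(d)
def onz(C,u,v,z):
    o,d=ray(C,u,v); return o+d*(z-o[2])/d[2]
def tri(C1,p1,C2,p2):
    A=np.zeros((3,3));b=np.zeros(3);L=[]
    for C,p in((C1,p1),(C2,p2)):
        o,d=ray(C,*p);P=np.eye(3)-np.outer(d,d);A+=P;b+=P@o;L.append((o,d))
    X=np.linalg.solve(A,b); return X,[np.linalg.norm(np.cross(X-o,d)) for o,d in L]
def proj(C,X):
    K,k1,R,t=C
    return cv2.projectPoints(np.array(X,float).reshape(-1,1,3),cv2.Rodrigues(R)[0],t,K,np.array([k1,0,0,0.]))[0][:,0]
E
python3 - <<'E'
from h import *
for n in("scene","side","wrist"):
    C=cam(n); im=arm.camera(n); cv2.imwrite(f"pics/{n}0.png",im[:,:,::-1]); print(n,C[0].diagonal(),C[1],-C[2].T@C[3],C[2][2])
E
```

```text
pics
scene [404.89511404 404.89511404   1.        ] -0.037136323475963004 [-0.15536672  0.36917592  0.92419084] [ 0.63417203 -0.29009644 -0.71670768]
side [401.52937137 401.52937137   1.        ] -0.019748019182094966 [0.5549921  1.03967558 0.77232696] [-0.03724656 -0.8494813  -0.5263024 ]
wrist [349.62138219 349.62138219   1.        ] -0.06614727316420949 [ 0.29275954 -0.55639758  0.38476772] [-0.24460071 -0.09300893 -0.96515275]
```

View pics/scene0.png

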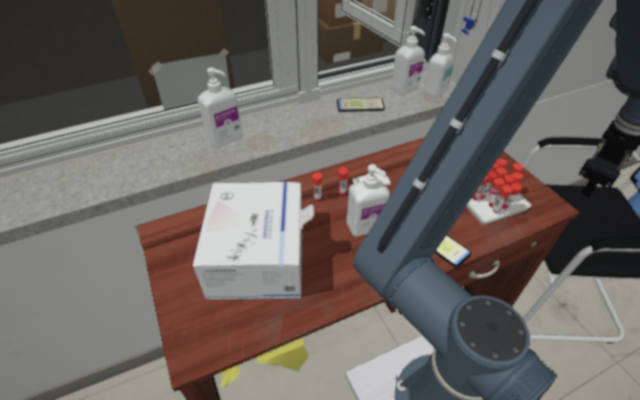

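View pics/side0.png

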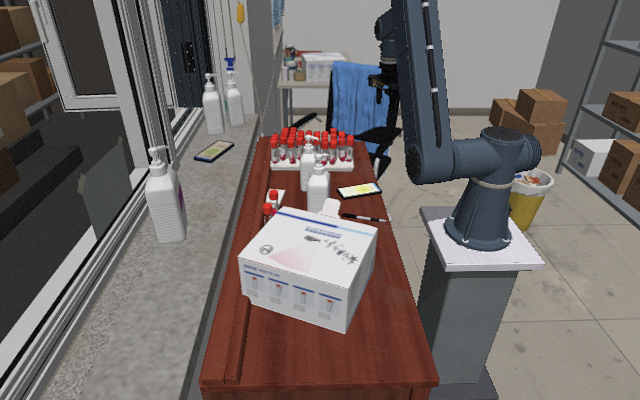

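The scene view shows the carton around (250,240), with its tongue at (307,217). The desk bottles overlap near (370,200), and the side view shows them at (308,160) and (318,185). I need enlarged crops of that area.

```bash
python3 - <<'E'
import cv2,numpy as np
a=cv2.imread("pics/scene0.png")[155:245,290:410]; b=cv2.imread("pics/side0.png")[130:220,255:375]
f=lambda x:cv2.resize(x,None,fx=6.6,fy=6.6,interpolation=cv2.INTER_CUBIC)
cv2.imwrite("pics/c1.png",cv2.resize(np.vstack([a,b]),(400*2,600*2),interpolation=cv2.INTER_CUBIC)[:10])
cv2.imwrite("pics/cs.png",f(a)); cv2.imwrite("pics/cd.png",f(b))
E
```

```text
(no output)
```

View pics/cs.png

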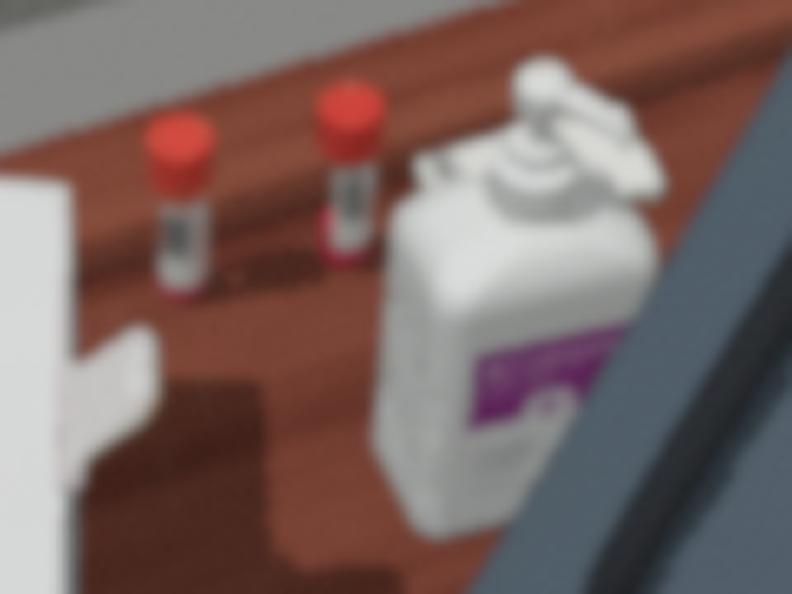

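View pics/cd.png

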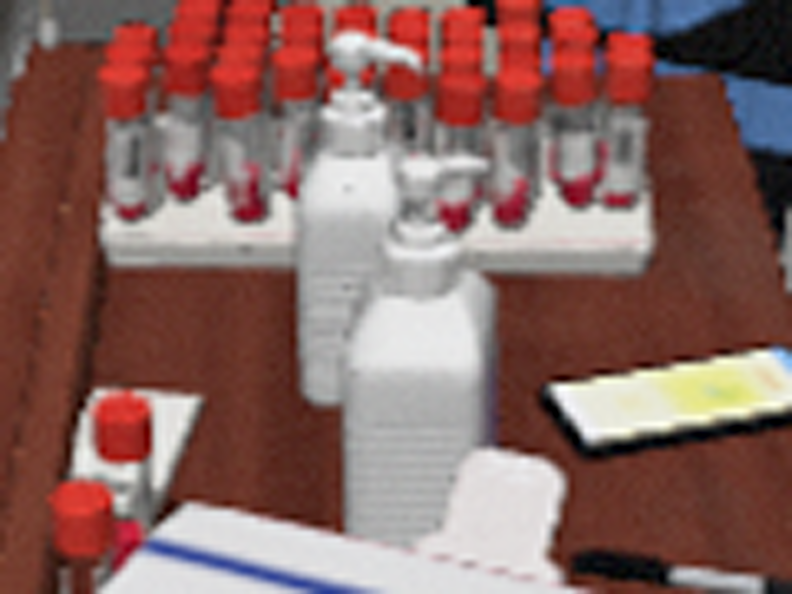

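View pics/wrist0.png

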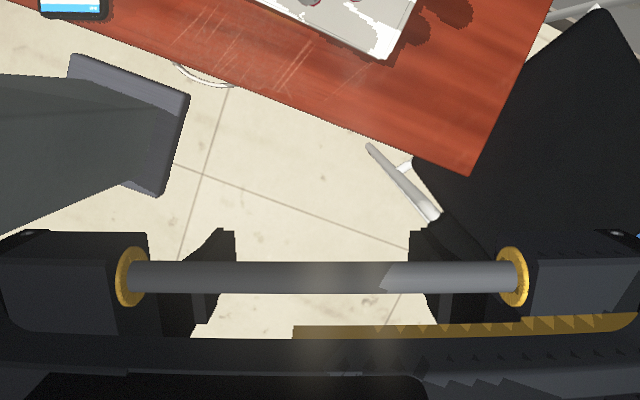

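```bash
python3 - <<'E'
from h import *
np.set_printoptions(precision=4,suppress=True)
S=cam("scene");D=cam("side")
sc=lambda x,y:(290+x/6.6,155+y/6.6); sd=lambda x,y:(255+x/6.6,130+y/6.6)
print("near head",tri(S,sc(543,72),D,sd(418,165)))
for z in(.212,.234):
  print("near",z,onz(S,*sc(543,72),z),onz(D,*sd(418,165),z)); X=onz(D,*sd(350,42),z);print("far",z,X,proj(S,X),proj(D,X*[1,1,0]),"crop",(proj(D,X*[1,1,0])-[255,130])*6.6)
for z in(.212,.234):
  X=onz(D,*sd(418,165),z);print("near base crop",(proj(D,X*[1,1,0])-[255,130])*6.6)
print("far base front", onz(D,*sd(322,402),0))
print("tongue tip mid",tri(S,sc(148,360),D,sd(515,455)))
# carton top corners scene
for p in[(211,184),(300,183),(300,265),(200,264)]: print(p,onz(S,*p,.152))
for p in[(283,209),(378,236),(345,279),(243,256)]: print(p,onz(D,*p,.152))
E
```

```text
near head (array([ 0.5152, -0.0967,  0.2324]), [np.float64(4.1045233343959366e-05), np.float64(4.104523334390031e-05)])
near 0.212 [ 0.535  -0.1105  0.212 ] [ 0.5137 -0.1395  0.212 ]
far 0.212 [ 0.5456 -0.2935  0.212 ] [[426.196  146.0564]] [[308.274  187.9425]] crop [[351.6087 382.4202]]
near 0.234 [ 0.5137 -0.0956  0.234 ] [ 0.5153 -0.0932  0.234 ]
far 0.234 [ 0.546  -0.2412  0.234 ] [[412.0021 144.5493]] [[308.308 194.993]] crop [[351.8328 428.954 ]]
near base crop [[414.4119 527.1352]]
near base crop [[413.9267 576.2115]]
far base front [ 0.5628 -0.2714  0.    ]
tongue tip mid (array([0.4791, 0.0913, 0.1863]), [np.float64(0.0008207351546509298), np.float64(0.0008207351546509305)])
(211, 184) [0.7155 0.2958 0.152 ]
(300, 183) [0.6146 0.0688 0.152 ]
(300, 265) [0.3595 0.1774 0.152 ]
(200, 264) [0.4592 0.3877 0.152 ]
(283, 209) [0.6199 0.0864 0.152 ]
(378, 236) [0.3707 0.2178 0.152 ]
(345, 279) [0.4695 0.3748 0.152 ]
(243, 256) [0.7063 0.2904 0.152 ]
```

The near bottle has its pump top at z≈0.233, near (0.515,-0.096), so it is the tall one. The far bottle fits 212 mm, so it is the small one. The tongue tip is near (0.48,0.09). I'll move closer and look with the wrist camera.

```bash
python3 -m crank '[[[20,30,14,0,0,0,0],[20,34,14,0,0,0,0],[20,34,14,0,0,0,0],[20,34,14,0,0,0,0],[20,34,14,0,0,0,0],[20,34,14,0,0,0,0],[20,34,14,0,0,0,0],[20,34,14,0,0,0,0]]]' 20 && python3 -m crank '[[[20,34,0,0,0,0,0],[20,34,0,0,0,0,0],[20,34,0,0,0,0,0],[20,34,0,0,0,0,0],[10,30,0,0,0,0,0],[0,20,0,0,0,0,0],[0,0,0,0,0,0,0],[0,0,0,0,0,0,0]]]'
python3 - <<'E'
from h import *
np.set_printoptions(precision=4,suppress=True)
s=arm.state();print(s["ee_pos"],s["q"],Rt.from_rotvec(s["eef_rot"]).as_matrix())
im=arm.camera("wrist");cv2.imwrite("pics/w1.png",im[:,:,::-1])
C=cam("wrist");print(C[2],C[3],proj(C,[[.515,-.096,.234],[.479,.091,.186],[.546,-.2935,.212]]))
E
```

```text
t: 0.95
ee_pos: [0.3869, -0.3128, 0.3429]
eef_rot: [-3.087, -0.579, 0.0]
wrist_force: [0.4, 0.1, -0.7]
width: 0.0306
grasp_force: 0.0
t: 1.75
ee_pos: [0.4764, -0.1285, 0.3424]
eef_rot: [3.087, 0.581, -0.001]
wrist_force: [0.1, -0.6, 0.4]
width: 0.0003
grasp_force: 0.0
[ 0.4764 -0.1285  0.3424] [-0.4899  0.2225  1.5993 -0.0007  1.3198  0.7092] [[ 0.9316  0.3634 -0.0003]
 [ 0.3634 -0.9316 -0.0006]
 [-0.0005  0.0005 -1.    ]]
[[ 0.3622 -0.9321  0.0005]
 [-0.8995 -0.3494  0.2623]
 [-0.2443 -0.0955 -0.965 ]] [-0.2931  0.3217  0.6029] [[298.93   132.6103]
 [ 90.6671  90.8819]
 [529.2594 181.9263]]
```

View pics/w1.png

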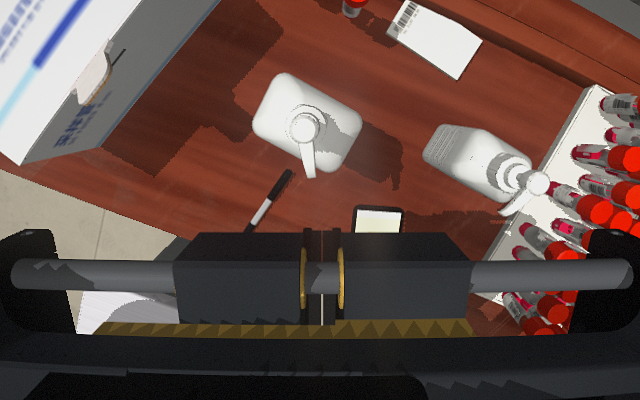

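The wrist view shows the tall bottle's pump head at (303,128) with its spout pointing down. The small bottle's head is at (537,183), and the tongue is at about (97,75). Next I'll work out the pump offset.

```bash
python3 - <<'E'
from h import *
np.set_printoptions(precision=4,suppress=True)
C=cam("wrist");S=cam("scene")
X=onz(C,303,128,.234);print(X,arm.state()["ee_pos"])
print(tri(C,(303,128),S,(290+543/6.6,155+72/6.6)))
print(onz(C,537,183,.212))
E
```

```text
[ 0.5193 -0.0976  0.234 ] [ 0.4764 -0.1291  0.3425]
(array([ 0.5185, -0.0981,  0.2294]), [np.float64(0.0006983404533629379), np.float64(0.0006983404533630684)])
[ 0.5477 -0.3005  0.212 ]
```

```bash
python3 -m crank '[[[20,15,0,0,0,0,0],[21,16,-20,0,0,0,0],[0,0,-35,0,0,0,0],[0,0,-30,0,0,0,0],[0,0,-10,0,0,0,0],[0,0,-5,0,0,0,0],[0,0,-3,0,0,0,0],[0,0,0,0,0,0,0]]]'; python3 -m crank '[[[0,0,-2,0,0,0,0],[0,0,-2,0,0,0,0],[0,0,-2,0,0,0,0],[0,0,-1,0,0,0,0],[0,0,-1,0,0,0,0],[0,0,-1,0,0,0,0],[0,0,0,0,0,0,0],[0,0,0,0,0,0,0]]]'
```

```text
t: 2.6
ee_pos: [0.5181, -0.0983, 0.2405]
eef_rot: [3.087, 0.578, 0.003]
wrist_force: [-0.1, 0.2, 0.9]
width: 0.0001
grasp_force: 0.2
t: 3.4
ee_pos: [0.5182, -0.0979, 0.2312]
eef_rot: [3.086, 0.579, 0.002]
wrist_force: [-0.4, -2.0, 5.3]
width: 0.0004
grasp_force: 2.8
```

```bash
python3 -m crank '[[[0,0,-1,0,0,0,0],[0,0,-1,0,0,0,0],[0,0,-1,0,0,0,0],[0,0,-1,0,0,0,0],[0,0,0,0,0,0,0],[0,0,0,0,0,0,0],[0,0,0,0,0,0,0],[0,0,0,0,0,0,0]]]'
```

```text
t: 4.2
ee_pos: [0.5182, -0.098, 0.2276]
eef_rot: [3.086, 0.579, 0.002]
wrist_force: [-0.7, -2.7, 8.3]
width: 0.0008
grasp_force: 3.8
```

```bash
python3 -m crank '[[[0,0,-0.5,0,0,0,0],[0,0,-0.5,0,0,0,0],[0,0,-0.5,0,0,0,0],[0,0,-0.5,0,0,0,0],[0,0,0,0,0,0,0],[0,0,0,0,0,0,0],[0,0,0,0,0,0,0],[0,0,0,0,0,0,0]]]'
```

```text
t: 5.0
ee_pos: [0.519, -0.0982, 0.2274]
eef_rot: [3.085, 0.579, 0.006]
wrist_force: [-2.4, -1.2, 17.4]
width: 0.0005
grasp_force: 8.2
```

The force jumped to 17 N with no further travel, so the pump is at its stop. Now I'll release it, then move and turn (+43°) to look at the tongue.

```bash
python3 -m crank '[[[0,0,5,0,0,0,0],[0,0,10,0,0,0,0],[0,0,25,0,0,0,0],[-8,10,30,0,0,7,0],[-10,25,20,0,0,7,40],[-10,30,10,0,0,7,87],[-10,30,0,0,0,7,87],[-10,30,0,0,0,7,87]]]'; python3 -m crank '[[[-10,23,0,0,0,8,87],[0,0,0,0,0,0,87],[0,0,0,0,0,0,87],[0,0,0,0,0,0,87],[0,0,0,0,0,0,87],[0,0,0,0,0,0,87],[0,0,0,0,0,0,87],[0,0,0,0,0,0,87]]]'
python3 - <<'E'
from h import *
np.set_printoptions(precision=4,suppress=True)
s=arm.state();print(s["ee_pos"],s["q"],Rt.from_rotvec(s["eef_rot"]).as_matrix()[:,1])
im=arm.camera("wrist");cv2.imwrite("pics/w2.png",im[:,:,::-1])
C=cam("wrist");print(proj(C,[[.479,.091,.186]]))
np.savez("w2.npz",R=C[2],t=C[3])
E
```

```text
t: 5.8
ee_pos: [0.4687, 0.029, 0.3246]
eef_rot: [-2.766, -1.487, -0.0]
wrist_force: [1.0, 1.3, 0.6]
width: 0.0246
grasp_force: 0.0
t: 6.6
ee_pos: [0.4596, 0.0502, 0.3245]
eef_rot: [-2.661, -1.669, 0.0]
wrist_force: [-0.5, -0.4, -0.2]
width: 0.0843
grasp_force: 0.0
[0.4596 0.0502 0.3245] [-0.1337  0.1909  1.694   0.0001  1.2567  0.3166] [ 0.9003 -0.4353 -0.0001]
[[321.6527 132.9365]]
```

View pics/w2.png

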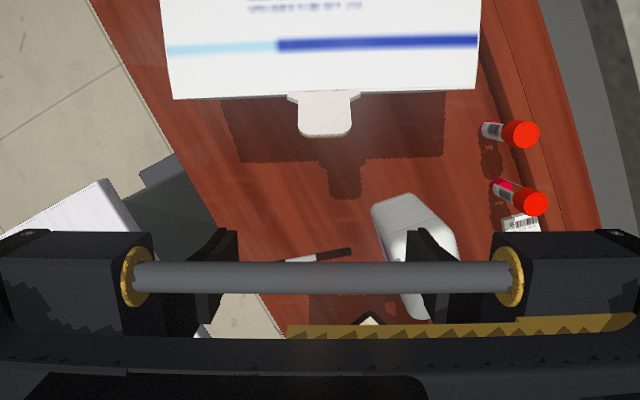

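The view shows the tongue's tip edge centred at (325,137) and its crease at about (324,94). The carton's free edge runs from (173,99) to (475,89).

```bash
python3 - <<'E'
from h import *
np.set_printoptions(precision=4,suppress=True)
C=cam("wrist")
a,b=onz(C,173,99,.150),onz(C,475,89,.150); e=(b-a)/np.linalg.norm(b-a); n=np.array([-e[1],e[0],0])
print("edge",a,b,np.linalg.norm(b-a),"mid",(a+b)/2,"e",e,"n",n)
tip=onz(C,325,136,.184); m=(a+b)/2
print("tip",tip,"->grip",tip+.014*n, "from mid",m-.021*n, "crease",onz(C,324,94,.15))
p=arm.state()["ee_pos"]; print("ee",p,"yaw diff",np.degrees(np.arctan2(e[1],e[0])-np.arctan2(-.4353,.9003)))
E
```

```text
edge [0.3678 0.1766 0.15  ] [0.6223 0.0636 0.15  ] 0.27844802427725374 mid [0.495  0.1201 0.15  ] e [ 0.914  -0.4057  0.    ] n [0.4057 0.914  0.    ]
tip [0.4803 0.0873 0.184 ] ->grip [0.486  0.1001 0.184 ] from mid [0.4865 0.1009 0.15  ] crease [0.4949 0.1189 0.15  ]
ee [0.4596 0.0502 0.3245] yaw diff 1.866062453817797
```

```bash
python3 -m crank '[[[12,24,0,0,0,2,87],[13,25,-20,0,0,0,87],[0,0,-35,0,0,0,87],[0,0,-35,0,0,0,87],[0,0,-30,0,0,0,87],[0,0,-20,0,0,0,87],[0,0,0,0,0,0,87],[0,0,0,0,0,0,87]]]' 15
python3 - <<'E'
from h import *
im=arm.camera("wrist");cv2.imwrite("pics/w3.png",im[:,:,::-1])
print(proj(cam("wrist"),[[.486,.1,.17]]),arm.state()["ee_pos"])
E
```

```text
t: 7.45
ee_pos: [0.4849, 0.0995, 0.1848]
eef_rot: [-2.631, -1.716, 0.0]
wrist_force: [0.4, -0.1, 1.2]
width: 0.0873
grasp_force: 0.0
[[322.6954807  239.83887364]] [0.4854414  0.09949348 0.18546227]
```

View pics/w3.png

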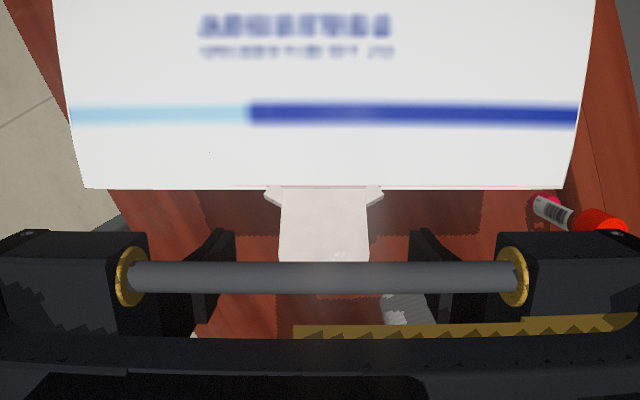

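The tongue (columns 280–367) sits centred between the open fingers and lines up with them. I'll go down 22 mm and close.

```bash
python3 -m crank '[[[0,0,-12,0,0,0,87],[0,0,-11,0,0,0,87],[0,0,0,0,0,0,87],[0,0,0,0,0,0,38],[0,0,0,0,0,0,38],[0,0,0,0,0,0,38],[0,0,0,0,0,0,38],[0,0,0,0,0,0,38]]]' 15
python3 -m crank '[[[0,0,0,0,0,0,38],[0,0,0,0,0,0,38],[0,0,0,0,0,0,38],[0,0,0,0,0,0,38],[0,0,0,0,0,0,38],[0,0,0,0,0,0,38],[0,0,0,0,0,0,38],[0,0,0,0,0,0,38]]]'
python3 - <<'E'
from h import *
n=np.array([.4057,.914]); r=np.hypot(267,22);a0=np.arctan2(22,267)
p=None
for d in range(0,41,4):
    a=a0+np.radians(d); q=np.array([*((267-r*np.cos(a))*n),r*np.sin(a)-22])
    if p is not None: print(d,np.round(q-p,1),np.round(q,1))
    p=q
E
```

```text
t: 8.3
ee_pos: [0.4846, 0.0995, 0.1618]
eef_rot: [2.631, 1.717, 0.001]
wrist_force: [0.1, -0.1, -0.3]
width: 0.0548
grasp_force: 0.0
t: 9.1
ee_pos: [0.4854, 0.0992, 0.1618]
eef_rot: [2.63, 1.716, 0.002]
wrist_force: [3.8, -3.2, 0.1]
width: 0.0454
grasp_force: 15.0
4 [ 0.9  2.  18.6] [ 0.9  2.  18.6]
8 [ 1.4  3.2 18.4] [ 2.3  5.2 36.9]
12 [ 1.9  4.3 18.1] [ 4.2  9.5 55. ]
16 [ 2.4  5.5 17.7] [ 6.7 15.  72.7]
20 [ 2.9  6.6 17.2] [ 9.6 21.6 90. ]
24 [ 3.4  7.7 16.7] [ 13.   29.3 106.7]
28 [ 3.9  8.7 16.1] [ 16.9  38.  122.8]
32 [ 4.3  9.7 15.4] [ 21.2  47.7 138.1]
36 [ 4.7 10.7 14.6] [ 25.9  58.4 152.7]
40 [ 5.1 11.6 13.7] [ 31.1  70.  166.5]
```

```bash
python3 -m crank '[[[0.7,0.6,9.3,0,0,0,38],[0.7,1,9.3,0,0,0,38],[0.8,1.5,9.2,0,0,0,38],[0.8,1.5,9.2,0,0,0,38],[1,2,9,0,0,0,38],[1,2.2,9,0,0,0,38],[1.2,2.7,8.9,0,0,0,38],[1.2,2.8,8.8,0,0,0,38]]]'
```

```text
t: 9.9
ee_pos: [0.4916, 0.113, 0.2344]
eef_rot: [2.63, 1.717, -0.003]
wrist_force: [3.6, -4.1, -0.1]
width: 0.0458
grasp_force: 15.0
```

```bash
python3 -m crank '[[[1.9,2.9,8.6,0,0,0,38],[1.5,3.3,8.6,0,0,0,38],[1.7,3.8,8.4,0,0,0,38],[1.7,3.9,8.3,0,0,0,38],[1.9,4.3,8.1,0,0,0,38],[2,4.4,8,0,0,0,38],[2.1,4.8,7.8,0,0,0,38],[2.2,4.9,7.6,0,0,0,38]]]'; python3 -m crank '[[[2.3,5.3,7.4,0,0,0,38],[2.4,5.4,7.2,0,0,0,38],[2.5,5.7,7,0,0,0,38],[2.6,5.9,6.7,0,0,0,38],[0,0,0,0,0,0,38],[0,0,0,0,0,0,38],[0,0,0,0,0,0,38],[0,0,0,0,0,0,38]]]'
python3 - <<'E'
from h import *
print(arm.state()["ee_pos"],arm.state()["wrist_force"])
a=arm.camera("side");b=arm.camera("scene")
cv2.imwrite("pics/s4.png",np.vstack([cv2.resize(a[100:300,180:440],(780,600))[:,:,::-1]])); cv2.imwrite("pics/sc4.png",b[:,:,::-1])
# expected free-edge corners at lid 40deg
n=np.array([.4057,.914,0]);e=np.array([.914,-.4057,0]);m=np.array([.4945,.1195,0]);h=m+.246*n
for d in(36,40,44):
    t=np.radians(d)
    for s in(-.14,.14):
        X=h+s*e-.246*np.cos(t)*n; X[2]=.15+.246*np.sin(t); print(d,proj(cam("side"),X),proj(cam("scene"),X),((proj(cam("side"),X)-[180,100])*3))
E
```

```text
t: 10.7
ee_pos: [0.5066, 0.1467, 0.3002]
eef_rot: [-2.63, -1.717, 0.001]
wrist_force: [0.8, -3.1, 1.5]
width: 0.0456
grasp_force: 15.0
t: 11.5
ee_pos: [0.5164, 0.1685, 0.3274]
eef_rot: [-2.63, -1.716, 0.001]
wrist_force: [-0.2, -1.7, -0.5]
width: 0.0456
grasp_force: 15.0
[0.51638763 0.16850321 0.32744088] [-0.16777073 -1.73023291 -0.53607429]
36 [[377.09799074 188.32600178]] [[274.20326322 222.23513498]] [[591.29397223 264.97800534]]
36 [[272.28432626 167.08212535]] [[280.81420965 139.83070156]] [[276.85297879 201.24637606]]
40 [[376.41421667 185.41083275]] [[268.52064572 217.92104964]] [[589.24265001 256.23249826]]
40 [[270.07911917 164.09525722]] [[276.28695391 135.56920344]] [[270.23735752 192.28577165]]
44 [[375.5739384  182.86992043]] [[262.28843808 213.76708104]] [[586.72181519 248.60976129]]
44 [[267.65020531 161.4417883 ]] [[271.33408142 131.48477398]] [[262.95061593 184.3253649 ]]
```

View pics/s4.png

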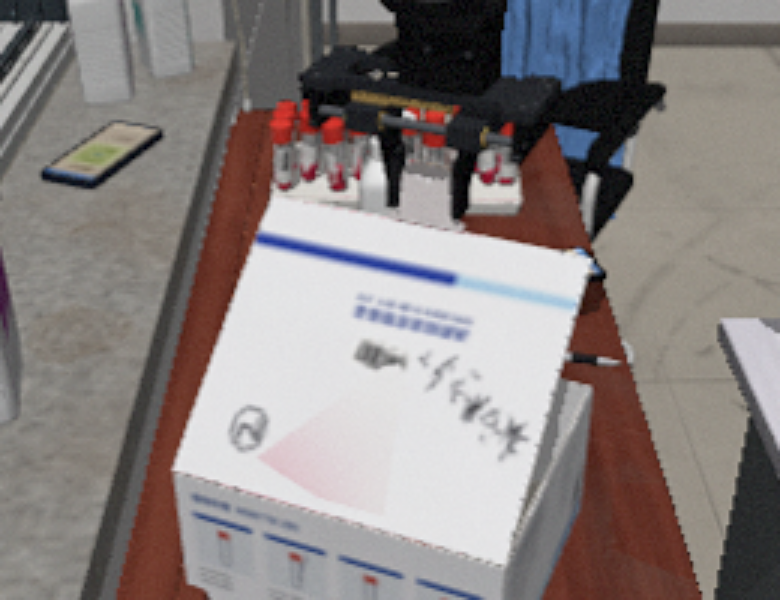

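The lid's free-edge corners are at about (271,195) and (593,255) in the crop. The 40° prediction was (270,192) and (589,256), so the lid is at about 40° and the tongue is still held. I'll hand in.

```bash
python3 -c "
from station import arm
print(arm.sign_off())"
```

```text
the job is handed in; nothing more can be done
None
```

I pressed the taller bottle's pump to its stop and released it, then raised the carton lid to about 40° and handed in at about 11.6 s with the tongue still gripped at 15 N; I did not re-measure the pump's return or the bystanders' positions afterwards.

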